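# Sounding the fired pots

### The job

Check the three fired pots on the canvas board for hidden cracks by sounding them: with the fingertips tap the rim of the bowl first, then the rim of the cup, then the rim of the tall vase, each lightly, and then draw clear. Do not knock, shove, tip or lift the pots, leave them standing where they are; do not touch the unfired clay cylinder at all, and leave the rolling pin, bottle and dish where they are.

Things in the scene. Friction and masses are not known exactly. Their poses are not given: they have to be found in the camera images.
- board_top (a point): centre of the top face of the canvas-covered work board, about 32 mm above the table; the board is 360 mm (its x) by 600 mm (its y), 12 mm thick, and sits on four soft rubber feet that let it sink straight down a little without tilting. The bowl, cup and vase stand on it
- board (a joint): how far the board has sunk on its feet, m: about 0 (within 2 mm either way) at the start with the pots on it, growing downward, 2.5 N of push per mm, stop at 0.009
- bowl: open round bowl, green stoneware, loose, about 0.5 kg, 70 mm tall; outer radius 45 mm at the foot, 70 mm at the rim, wall 6 mm; rigid. Origin at the centre of its underside, z up. The widest of the three green pots on the board. A downward push of more than about 8 N on the rim tips it
- bowl_rim (a point): centre of the bowl's mouth, level with the top of the rim; the rim's wall runs 64 to 70 mm from this point all round
- cup: tapered cup without handle, green stoneware, loose, about 0.3 kg, 75 mm tall; outer radius 29 mm at the foot, 43 mm at the rim, wall 6 mm; rigid. Origin at the centre of its underside, z up. A downward push of more than about 6 N on the rim tips it
- cup_rim (a point): centre of the cup's mouth, level with the top of the rim; the rim's wall runs 37 to 43 mm from this point all round
- vase: tall vase with a belly, a narrow neck and a flared lip, green stoneware, loose, about 0.6 kg, 120 mm tall; outer radius 36 mm at the foot, 45 mm at the belly (40 mm up), 28 mm at the neck (85 mm up), 50 mm at the rim, wall 6 mm; rigid. Origin at the centre of its underside, z up. A downward push of more than about 15 N on the rim tips it
- vase_rim (a point): centre of the vase's mouth, level with the top of the rim; the rim's wall runs 44 to 50 mm from this point all round
- clay_cylinder: bystander, fragile: open cylinder of unfired cream clay with a slanting seam, loose, radius 50 mm, 150 mm tall, on the table to the right of the board (-y). Origin at the centre of its underside
- rolling_pin: bystander: wooden rolling pin, loose, barrel 56 mm thick and 240 mm long, 390 mm long with its handles, lying along its own x on the table to the left of the board (+y). Origin under its middle
- glaze_bottle: bystander: white plastic bottle with cap, loose, radius 30 mm, 150 mm tall, on the table near the robot on its right. Origin at the centre of its underside
- dish: bystander: small flat green dish, loose, radius 50 mm, 22 mm tall, on the table near the robot on its left. Origin at the centre of its underside
Things that resemble listed ones, but are neither listed nor needed, are in the scene too. What is shaped like the bowl but black or blue is not meant.

How it is judged (in metres and radians):
On the way, in this order (a step that is already met when the one before it is completed fails the run):
1. the fingertips touch the rim of the bowl, and no other pot (contact force between the fingers and bowl above 0.3 N and z of the grasp point in the frame of bowl_rim above -0.005 m and contact force between the fingers and cup below 0.1 N and contact force between the fingers and vase below 0.1 N), for 0.03 s.
2. the fingertips touch the rim of the cup, and no other pot (contact force between the fingers and cup above 0.3 N and z of the grasp point in the frame of cup_rim above -0.005 m and contact force between the fingers and bowl below 0.1 N and contact force between the fingers and vase below 0.1 N), for 0.03 s.
3. the fingertips touch the rim of the vase, and no other pot (contact force between the fingers and vase above 0.3 N and z of the grasp point in the frame of vase_rim above -0.005 m and contact force between the fingers and bowl below 0.1 N and contact force between the fingers and cup below 0.1 N), for 0.03 s.
At the end, for the whole second after the job is handed in: bowl, cup and vase stand upright (within 0.08 rad) and at rest on the board, within 20 mm of where each started; clay cylinder, rolling pin, bottle and dish are upright and within 20 mm of where they started (distance of each of bowl, cup, vase, clay_cylinder, rolling_pin, glaze_bottle, dish from where it was at the start of the episode below 0.02 m and angle between each of bowl, cup, vase's own z axis and vertical below 0.08 rad and linear speed of each of bowl, cup, vase below 0.02 m/s and height (world z) of each of bowl, cup, vase below 0.04 m and angle between each of clay_cylinder, rolling_pin, glaze_bottle, dish's own z axis and vertical below 0.15 rad); the robot touches nothing.
It fails at once if a pot is pressed so hard that the board sinks 7 mm (value of joint board above 0.007 m).
It fails at once if a pot is hit hard (more than 25 N) (contact force between any of the fingers, the arm and bowl above 25 N or contact force between any of the fingers, the arm and cup above 25 N or contact force between any of the fingers, the arm and vase above 25 N).
It fails at once if a pot is shoved more than 25 mm, tipped more than 0.3 rad or lifted more than 15 mm (distance of any of bowl, cup, vase from where it was at the start of the episode above 0.025 m or angle between any of bowl, cup, vase's own z axis and vertical above 0.3 rad or height (world z) of any of bowl, cup, vase above 0.047 m).
It fails at once if the robot touches the unfired clay cylinder (contact force between any of the fingers, the arm and clay_cylinder above 0.2 N).
It fails at once if the rolling pin, bottle or dish is moved more than 20 mm (distance of any of rolling_pin, glaze_bottle, dish from where it was at the start of the episode above 0.02 m).
It also fails if it takes over 42 s, if anything falls off the work surface, if the arm or the gripper's body presses on something with over 40 N, if the wrist force passes 120 N, or if a joint passes its speed limit or range.

### The arm

A 6-joint arm with a two-finger parallel gripper is mounted at the origin on the work surface. World frame = base frame: x ahead of the robot, y to its left, z up, the work surface at z = 0. Lengths are in m, angles in degrees, forces in N, time in s.
With the tool pointing down it reaches from about 0.35 to 0.875 m from the base axis. Payload 4.2 kg.
Tool frame: the origin (TCP) lies at the very end of the fingers, on their centre line; the grasp point (between the pads) lies 19 mm behind it; z points along the fingers, y is the line along which they close (so a half turn about z gives the same grasp; the last joint's range is limited). The gripper opens to 87 mm and grips with 3 to 60 N. Pads are 19 mm wide; open, the fingers measure 117 mm over their backs; the gripper's body (75 mm by 190 mm) begins 51 mm behind the grasp point.
Start: joints at [84.374, 22.042, 0.453, 0, -68.411, -14.817], TCP at [0.218, 0.586, 0.202] pointing down, gripper open.
Joint ranges: [-179.83, 179.83], [-69.29, 118.12], [-61.27, 80.66], [-181.25, 117.63], [-171.15, -9.14], [-177.46, 177.46]. Speed limits (degrees/s): [159.86, 159.86, 180, 180, 180, 180].

### API

Orientations are given as a 3x3 rotation matrix whose columns are the frame's x, y, z axes.
In Python, from station import r gives the robot as it stands.
- The arm moves only by the tool jog_arm, never from a script. Its argument "plan" is text: rows parted by semicolons, each of 7 numbers parted by spaces: the shift along the tool's x, y, z normalised to -1 to 1, where 1 is 0.025 m, then the turn, a rotation vector about the tool's x, y, z normalised to -1 to 1, where 1 is 8 degrees, then the closure, from -1 (fully open) to 1 (shut). A call has exactly 10 rows; each row shifts and turns the commanded pose from where the row before left it, along the tool's axes as they then stand; what a row does not reach is not made up. A row lasts 1/10 s, in which the tool goes at most 50 mm and 8.59 degrees, less where a joint would pass 70% of its speed; a pose out of reach is approached as far as the arm can. A call with a number of a shift or a turn outside -1 to 1 is refused whole. A call with a gripper value outside its range is refused whole. The fingers move at their own pace and stop on an object; the grip force is fixed at half the most. Time passes only in rows, so rows that do not move let the fingers close, or fill a call up. It gives the time, the measured TCP pose, the force, the opening and the grip force at its end, in the units of the state.
- r.sense(): the state, without advancing time (a new reading comes with each control period).
- r.capture(name): name is "side" or "top" or "wrist"; returns (picture, depth): 384x512x3 uint8, red, green, blue; 384x512 float32, m along the optical axis (not along the pixel's ray), 0 where there is no reading.
- r.get_calibration(name): a dict with "mtx" (3x3 intrinsics, pixels), "extrinsics" (4x4, takes a point from camera to world coordinates). Camera axes: x right, y up, looking along -z (the intrinsics and any distortion apply to the point x, -y, -z); pixel columns grow to the right and rows downward; lengths in m; the calibration is good to about 2 mm. A picture is of the moment at which its call begins: read the wrist's pose just before it. get_calibration takes no time and is no camera call; for the wrist camera it gives the pose at the moment of the call.
- r.finish_job(): hands the job in; it is judged then, once.
The state is a dict: "time_s": time; "joints": joint angles; "joint_velocities": joint speeds; "effort": joint torques, N m; "tcp_pos": TCP position; "ee_rot": TCP orientation; "wrist_force": force on the tool from outside, world axes, zero at the start; "moment": the same for the moment, N m; "gripper_width": opening from 0.0 (shut) to 1.0 (fully open); "gripper_force": force on a finger pad.
Only numpy, scipy, OpenCV 4.12 (cv2) and the standard library are available. Lean on these libraries where they do the work, as an engineer would, in place of code of your own. Each camera call takes 0.05 s, during which the arm holds its last target. There are 200 camera calls.

## Working session

There is one attempt and no reset: what is moved stays moved. The work goes in short steps, Python scripts to look and compute and a tool call to move; the robot and the scene stay as the last step left them, time stands still between calls to the robot, and variables do not carry over. Pictures are saved under pics/ and viewed, at most 10 in all, crops included, and the job is handed in when it is done.

Besides the shell and the picture viewer there is one more tool, called after "Call:" as name(argument=value, ...), one argument or row to a line, values as JSON. jog_arm: Moves the arm, as the interface text tells. Scaled input: -1 to 1 covers 0.025 m each way for a shift and 8 degrees each way for a turn. Its arguments: {"type":"object","properties":{"plan":{"type":"string"}},"required":["plan"]}

```bash
mkdir -p pics; ls; python3 - <<'E'
from station import r
import cv2,numpy as np
s=r.sense();print(s['time_s'],s['tcp_pos'],s['ee_rot'],s['gripper_width'],s['wrist_force'])
ims=[]
for n in('top','side'):
    p,d=r.capture(n);np.savez(f'{n}.npz',p=p,d=d,**r.get_calibration(n))
    cv2.imwrite(f'pics/{n}0.png',cv2.cvtColor(p,cv2.COLOR_RGB2BGR));c=r.get_calibration(n);print(n,c,(d>0).mean())
E
```

```text
pics
0.0 [0.21806981 0.58501943 0.20057688] [[ 9.36958731e-01 -3.49439404e-01 -6.63668383e-04]
 [-3.49440019e-01 -9.36956435e-01 -2.07640649e-03]
 [ 1.03749882e-04  2.17741948e-03 -9.99997624e-01]] 0.9983144184414051 [ 0.30682073  0.03439309 -0.40774551]
top {'mtx': array([[462.57507436,   0.        , 257.47005492],
       [  0.        , 462.57507436, 188.55420048],
       [  0.        ,   0.        ,   1.        ]]), 'extrinsics': array([[ 0.02830776,  0.98482183, -0.17124434,  0.18590053],
       [-0.99958138,  0.02686422, -0.01074163,  0.07417099],
       [-0.00597824,  0.17147673,  0.98517003,  1.61815699],
       [ 0.        ,  0.        ,  0.        ,  1.        ]])} 0.9959971110026041
side {'mtx': array([[362.75455581,   0.        , 256.3664591 ],
       [  0.        , 362.75455581, 189.34319455],
       [  0.        ,   0.        ,   1.        ]]), 'extrinsics': array([[ 0.99279561,  0.09582504, -0.07193355,  0.38022969],
       [-0.11782037,  0.6715015 , -0.73157645, -0.72472432],
       [-0.02179986,  0.73478112,  0.67795388,  0.8686489 ],
       [ 0.        ,  0.        ,  0.        ,  1.        ]])} 0.9962412516276041
```

View pics/top0.png

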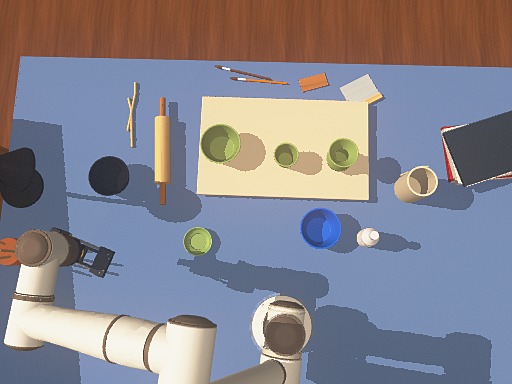

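View pics/side0.png

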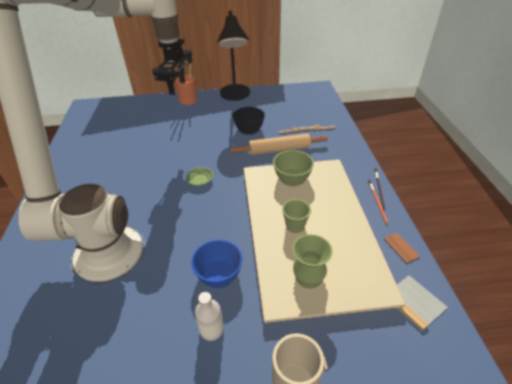

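The top view shows the green bowl at (220,143), cup at (286,154) and vase at (342,153) on the board. The green dish at (198,241), black bowl at (108,175) and blue bowl at (320,229) are off the board and not meant. The bowl meant is (220,143), because it is the widest green pot on the board. In the side view the bowl is at (293,168), the cup at (296,216) and the vase at (312,262). Next I'll measure the rims from both views.

```bash
cat > m.py <<'E'
import numpy as np,cv2
from scipy.optimize import least_squares
def cloud(f):
    v,u=np.mgrid[:384,:512];K=f['mtx'];d=f['d']
    P=np.stack([(u-K[0,2])/K[0,0]*d,-(v-K[1,2])/K[1,1]*d,-d],-1)
    return P@f['extrinsics'][:3,:3].T+f['extrinsics'][:3,3]
def green(p):
    h=cv2.cvtColor(p,cv2.COLOR_RGB2HSV);m=cv2.inRange(h,(32,70,30),(60,255,255))
    return cv2.morphologyEx(m,cv2.MORPH_OPEN,np.ones((3,3)))
def rims(f,name):
    W=cloud(f);m=green(f['p']);n,l,st,c=cv2.connectedComponentsWithStats(m)
    for i in range(1,n):
        if st[i,4]<150: continue
        P=W[(l==i)&(f['d']>0)];zt=np.percentile(P[:,2],97);Q=P[P[:,2]>zt-.008]
        g=least_squares(lambda q:np.hypot(Q[:,0]-q[0],Q[:,1]-q[1])-q[2],[*Q[:,:2].mean(0),.05],loss='soft_l1',f_scale=.002).x
        print(name,c[i].round(),st[i,4],'ztop',zt.round(4),'xyR',g.round(4))
E
python3 - <<'E'
from m import *
for n in('top','side'):
    f=dict(np.load(n+'.npz'));rims(f,n);W=cloud(f)
    h=cv2.cvtColor(f['p'],cv2.COLOR_RGB2HSV);b=cv2.inRange(h,(18,40,170),(32,160,255))>0
    P=W[b&(W[...,2]<.05)&(W[...,2]>.02)];print('board z',np.median(P[:,2]),P[:,:2].min(0),P[:,:2].max(0))
    if n=='top':
        for nm,(u,v) in dict(clay=(415,180),bottle=(368,237),pinTop=(162,150)).items(): print(nm,W[v-15:v+16:5,u].round(3).tolist())
p=dict(np.load('top.npz'))['p'][90:205,190:380];cv2.imwrite('pics/crop.png',cv2.cvtColor(cv2.resize(p,None,fx=4,fy=4),cv2.COLOR_RGB2BGR))
E
```

```text
top [232. 143.] 337 ztop 0.1029 xyR [0.6024 0.2198 0.0627]
top [351. 153.] 261 ztop 0.1556 xyR [ 0.5685 -0.186   0.044 ]
top [197. 241.] 633 ztop 0.0256 xyR [0.2759 0.2924 0.0452]
board z 0.03257255964084382 [-0.01221037 -0.77489072] [0.80403201 0.46315483]
clay [[0.568, -0.469, -0.002], [0.523, -0.429, 0.117], [0.522, -0.452, 0.046], [0.514, -0.468, -0.002], [0.493, -0.462, 0.014], [0.476, -0.463, 0.008], [0.436, -0.419, 0.138]]
bottle [[0.358, -0.296, 0.01], [0.341, -0.298, 0.0], [0.314, -0.272, 0.113], [0.297, -0.269, 0.126], [0.283, -0.274, 0.103], [0.272, -0.297, 0.001], [0.255, -0.297, -0.0]]
pinTop [[0.64, 0.432, 0.052], [0.62, 0.429, 0.058], [0.602, 0.428, 0.06], [0.584, 0.427, 0.059], [0.567, 0.427, 0.055], [0.549, 0.425, 0.055], [0.531, 0.424, 0.055]]
side [293. 167.] 1015 ztop 0.101 xyR [0.5999 0.2191 0.0653]
side [199. 176.] 306 ztop 0.0195 xyR [0.273  0.2917 0.0419]
side [296. 214.] 661 ztop 0.1065 xyR [ 0.566  -0.0033  0.0388]
side [311. 259.] 1558 ztop 0.1514 xyR [ 0.5658 -0.1873  0.0446]
board z 0.030784433194526506 [-0.04481061 -0.4359541 ] [0.79267171 0.30282434]
```

View pics/crop.png

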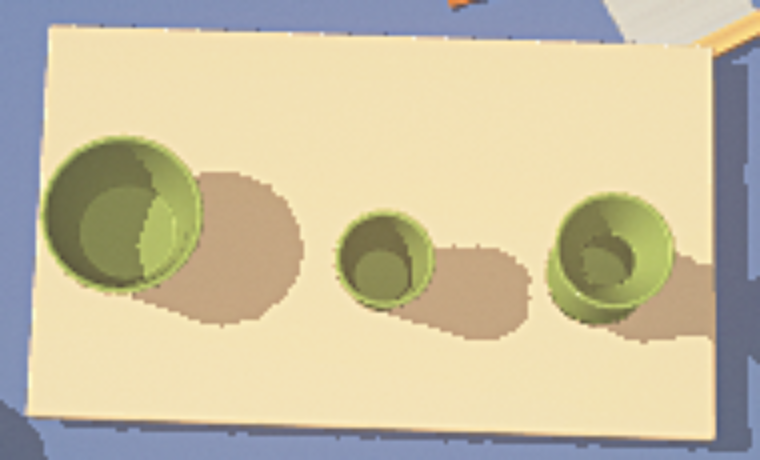

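The crop confirms the left pot as the bowl (widest), the middle one as the cup and the right one as the flared vase. Both views agree on the rim centres:

| Pot | x (m) | y (m) | z (m) |
|---|---|---|---|
| Bowl | 0.601 | 0.219 | 0.102 |
| Cup | 0.566 | -0.003 | 0.107 |
| Vase | 0.567 | -0.187 | 0.153 |

I'll tap the robot-side rim of each with closed fingers, starting with the bowl at (0.534, 0.219).

Call:
jog_arm(
  plan="0.85 0.465 0 0 0 0 1;0.85 0.465 0 0 0 0 1;0.85 0.465 0 0 0 0 1;0.85 0.465 0 0 0 0 1;0.85 0.465 0 0 0 0 1;0.85 0.465 0 0 0 0 1;0.85 0.465 0 0 0 0 1;0.85 0.465 0 0 0 0 1;0.85 0.465 0 0 0 0 1;0.85 0.465 0 0 0 0 1",
)

```text
time_s: 1.1
tcp_pos: [0.3774, 0.4006, 0.2014]
ee_rot: [[0.937, -0.35, -0.001], [-0.35, -0.937, -0.001], [-0.0, 0.001, -1.0]]
wrist_force: [0.0, 0.3, 0.3]
gripper_width: 0.171
gripper_force: 0.0
```

Call:
jog_arm(
  plan="0.85 0.465 0 0 0 0 1;0.85 0.465 0 0 0 0 1;0.85 0.465 0 0 0 0 1;0.85 0.465 0 0 0 0 1;0.85 0.465 0 0 0 0 1;0.85 0.465 0 0 0 0 1;0.85 0.465 0 0 0 0 1;0.85 0.465 0 0 0 0 1;0.8 0.465 0 0 0 0 1;0 0 0 0 0 0 1",
)

```text
time_s: 2.1
tcp_pos: [0.5191, 0.2354, 0.2011]
ee_rot: [[0.936, -0.353, -0.001], [-0.353, -0.936, -0.001], [-0.0, 0.001, -1.0]]
wrist_force: [-0.3, 0.0, -0.3]
gripper_width: 0.002
gripper_force: 0.0
```

Call:
jog_arm(
  plan="0.4 0.2 0 0 0 0 1;0.4 0.2 0 0 0 0 1;0 0 0.8 0 0 0 1;0 0 0.8 0 0 0 1;0 0 0.8 0 0 0 1;0 0 0.8 0 0 0 1;0 0 0.3 0 0 0 1;0 0 0.12 0 0 0 1;0 0 0 0 0 0 1;0 0 0 0 0 0 1",
)

```text
time_s: 3.1
tcp_pos: [0.5342, 0.2222, 0.1122]
ee_rot: [[0.937, -0.349, 0.002], [-0.349, -0.937, 0.001], [0.001, -0.002, -1.0]]
wrist_force: [0.4, 0.3, 0.1]
gripper_width: 0.002
gripper_force: 0.0
```

```bash
python3 - <<'E'
from m import *
from station import r
im=[]
for n in('side','top'):
    p,d=r.capture(n)
    b=(slice(110,300),slice(210,360)) if n=='side' else (slice(90,205),slice(190,290))
    im.append(cv2.resize(p[b],(400,500)))
cv2.imwrite('pics/a.png',cv2.cvtColor(np.hstack(im),cv2.COLOR_RGB2BGR))
s=r.sense();print(s['tcp_pos'],s['wrist_force'],s['moment'])
E
```

```text
[0.53405815 0.22212302 0.1121938 ] [-0.47913534 -0.81892894 -0.26526614] [ 0.00772238 -0.04656435  0.01800524]
```

View pics/a.png

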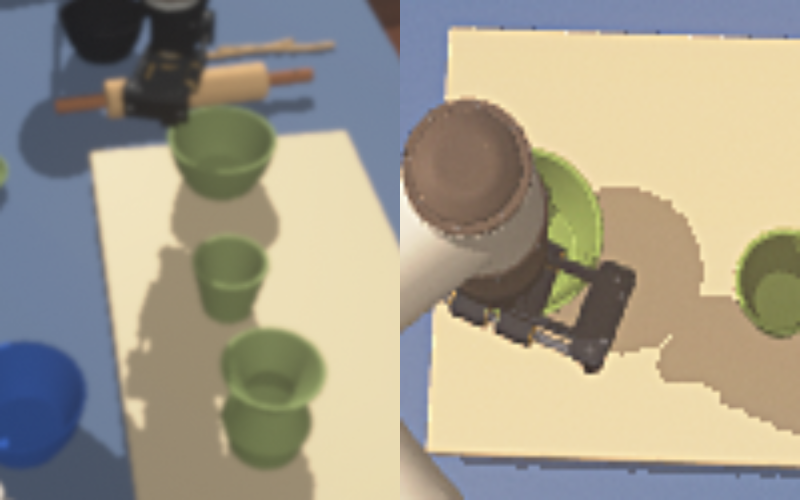

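The side crop shows the closed fingertips just above the robot-side rim of the bowl, with nothing touched. I'll descend in small steps.

Call:
jog_arm(
  plan="0 0 0.1 0 0 0 1;0 0 0.1 0 0 0 1;0 0 0.08 0 0 0 1;0 0 0.04 0 0 0 1;0 0 0.04 0 0 0 1;0 0 0 0 0 0 1;0 0 0 0 0 0 1;0 0 0 0 0 0 1;0 0 0 0 0 0 1;0 0 0 0 0 0 1",
)

```text
time_s: 4.2
tcp_pos: [0.5335, 0.2218, 0.1022]
ee_rot: [[0.937, -0.349, 0.0], [-0.349, -0.937, 0.0], [0.0, -0.0, -1.0]]
wrist_force: [-0.4, -0.6, -0.0]
gripper_width: 0.004
gripper_force: 0.0
```

Call:
jog_arm(
  plan="0 0 0.03 0 0 0 1;0 0 0.03 0 0 0 1;0 0 0 0 0 0 1;0 0 0 0 0 0 1;0 0 0 0 0 0 1;0 0 0 0 0 0 1;0 0 0 0 0 0 1;0 0 0 0 0 0 1;0 0 0 0 0 0 1;0 0 0 0 0 0 1",
)

```text
time_s: 5.2
tcp_pos: [0.5335, 0.2217, 0.1006]
ee_rot: [[0.937, -0.349, 0.0], [-0.349, -0.937, -0.0], [0.0, 0.0, -1.0]]
wrist_force: [0.1, 0.9, 0.4]
gripper_width: 0.009
gripper_force: 0.0
```

```bash
python3 - <<'E'
from station import r
s=r.sense();print(s['tcp_pos'],s['wrist_force'],s['moment'])
E
```

```text
[0.53352049 0.22173532 0.10063851] [0.08434002 0.94980314 0.3557261 ] [-0.04250424  0.03989458 -0.01164067]
```

Call:
jog_arm(
  plan="0 0 0.05 0 0 0 1;0 0 0 0 0 0 1;0 0 0 0 0 0 1;0 0 0 0 0 0 1;0 0 0 0 0 0 1;0 0 0 0 0 0 1;0 0 0 0 0 0 1;0 0 0 0 0 0 1;0 0 0 0 0 0 1;0 0 0 0 0 0 1",
)

```text
time_s: 6.2
tcp_pos: [0.5335, 0.2217, 0.0994]
ee_rot: [[0.937, -0.349, 0.0], [-0.349, -0.937, 0.0], [0.0, -0.0, -1.0]]
wrist_force: [-0.5, 0.7, 0.4]
gripper_width: 0.001
gripper_force: 0.0
```

Call:
jog_arm(
  plan="0 0 0.05 0 0 0 1;0 0 0 0 0 0 1;0 0 0 0 0 0 1;0 0 0 0 0 0 1;0 0 0 0 0 0 1;0 0 0 0 0 0 1;0 0 0 0 0 0 1;0 0 0 0 0 0 1;0 0 0 0 0 0 1;0 0 0 0 0 0 1",
)

```text
time_s: 7.2
tcp_pos: [0.5335, 0.2217, 0.0982]
ee_rot: [[0.937, -0.349, 0.0], [-0.349, -0.937, 0.0], [0.0, -0.0, -1.0]]
wrist_force: [0.4, -0.0, 0.1]
gripper_width: 0.006
gripper_force: 0.0
```

```bash
python3 - <<'E'
from m import *
from station import r
p,d=r.capture('side')
cv2.imwrite('pics/b.png',cv2.cvtColor(cv2.resize(p[120:200,250:340],(720,600),interpolation=cv2.INTER_CUBIC),cv2.COLOR_RGB2BGR))
s=r.sense();print(s['tcp_pos'],s['wrist_force'],s['effort'])
rims(dict(p=p,d=d,**r.get_calibration('side')),'side')
E
```

```text
[0.53351294 0.2217199  0.098151  ] [-0.52485067  1.03076974  0.06882179] [-1.18837052e-03 -3.71243334e+01  1.61087966e+01  3.58481839e+00
  7.04142870e-02 -7.51140931e-06]
side [293. 167.] 983 ztop 0.1014 xyR [0.5997 0.2193 0.0656]
side [199. 176.] 310 ztop 0.0198 xyR [0.273 0.291 0.043]
side [296. 214.] 663 ztop 0.1067 xyR [ 0.5661 -0.0035  0.0388]
side [311. 259.] 1556 ztop 0.1512 xyR [ 0.5661 -0.1873  0.0444]
```

View pics/b.png

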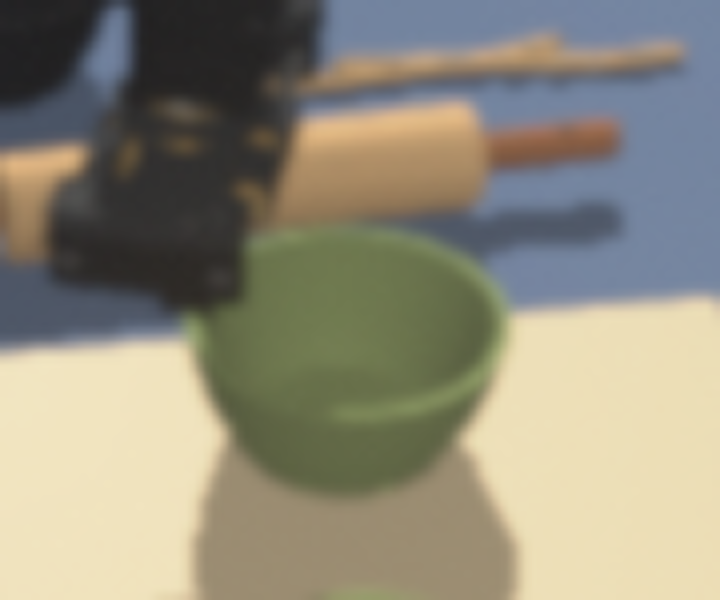

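The fingertips are at the rim's left edge (near pixel 200,300 of the crop), with no clear force yet, so I'll keep going down.

Call:
jog_arm(
  plan="0 0 0.05 0 0 0 1;0 0 0 0 0 0 1;0 0 0 0 0 0 1;0 0 0 0 0 0 1;0 0 0 0 0 0 1;0 0 0 0 0 0 1;0 0 0 0 0 0 1;0 0 0 0 0 0 1;0 0 0 0 0 0 1;0 0 0 0 0 0 1",
)

```text
time_s: 8.25
tcp_pos: [0.5335, 0.2217, 0.0969]
ee_rot: [[0.937, -0.349, 0.0], [-0.349, -0.937, -0.0], [0.0, 0.0, -1.0]]
wrist_force: [0.3, -0.8, -0.1]
gripper_width: 0.003
gripper_force: 0.0
```

```bash
python3 - <<'E'
from station import r
s=r.sense();print(s['tcp_pos'],s['wrist_force'],s['effort'][1:4])
E
```

```text
[0.5335304  0.22170542 0.09689702] [ 0.33655186 -0.75489098 -0.06039148] [-37.15870142  16.07544601   3.57738733]
```

```bash
python3 - <<'E'
from m import *
from station import r
for n in('side','wrist'):
    p,d=r.capture(n);f=dict(p=p,d=d,**r.get_calibration(n));np.savez(n+'1.npz',**f);W=cloud(f)
    if n=='side':
        k=(p.max(-1)<75)&(d>0)&(W[...,2]<.16)&(np.abs(W[...,0]-.53)<.07)&(np.abs(W[...,1]-.22)<.08)
        P=W[k];i=np.argsort(P[:,2])[:25];print(P[i].round(3).tolist());print(len(P))
        for z in np.arange(.09,.15,.005):
            Q=P[abs(P[:,2]-z)<.0025]
            if len(Q):print(z.round(3),len(Q),Q[:,:2].min(0).round(3),Q[:,:2].max(0).round(3))
    else: cv2.imwrite('pics/w.png',cv2.cvtColor(p,cv2.COLOR_RGB2BGR))
E
```

```text
[[0.524, 0.213, 0.121], [0.531, 0.212, 0.121], [0.521, 0.219, 0.121], [0.54, 0.21, 0.122], [0.527, 0.211, 0.122], [0.524, 0.216, 0.123], [0.537, 0.209, 0.123], [0.533, 0.207, 0.124]]
8
0.12 5 [0.521 0.21 ] [0.54  0.219]
0.125 3 [0.524 0.207] [0.537 0.216]
```

View pics/w.png

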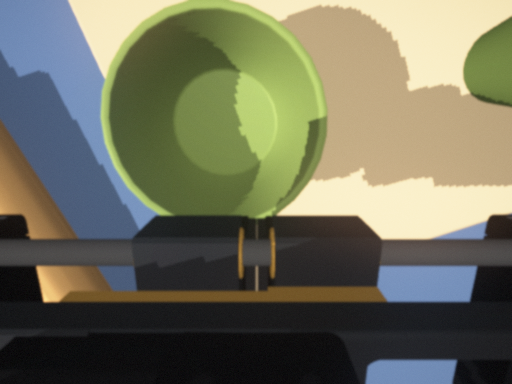

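```bash
python3 - <<'E'
from m import *
f=dict(np.load('wrist1.npz'));rims(f,'wrist');W=cloud(f);print(f['extrinsics'].round(3),f['mtx'].round(1))
for u,v in((215,5),(323,110),(106,110),(200,222),(256,222),(300,222),(200,236),(300,236),(256,212)):print(u,v,W[v,u].round(4))
E
```

```text
wrist [215. 113.] 39174 ztop 0.1008 xyR [0.6033 0.2248 0.0645]
wrist [491.  66.] 3112 ztop 0.0868 xyR [0.5689 0.0066 0.0338]
[[-0.35   0.907  0.234  0.598]
 [-0.937 -0.338 -0.089  0.199]
 [-0.001 -0.251  0.968  0.279]
 [ 0.     0.     0.     1.   ]] [[284.2   0.  256.3]
 [  0.  284.2 191. ]
 [  0.    0.    1. ]]
215 5 [0.6638 0.1995 0.0982]
323 110 [0.5886 0.16   0.1008]
106 110 [0.6344 0.2826 0.1003]
200 222 [0.5758 0.2256 0.1979]
256 222 [0.5429 0.2201 0.1217]
300 222 [0.5655 0.1974 0.1983]
200 236 [0.575  0.2239 0.208 ]
300 236 [0.5984 0.1989 0.2785]
256 212 [0.5402 0.2211 0.0948]
```

```bash
python3 - <<'E'
from m import *
f=dict(np.load('wrist1.npz'));W=cloud(f)
for u in (236,244,250,256,262,268,276):print(u,[(v,*W[v,u].round(3),*f['p'][v,u]) for v in range(208,246,4)])
W=cloud(dict(np.load('side1.npz')));p=np.load('side1.npz')['p']
for u in (268,272,276,280):print(u,[(v,*W[v,u].round(3).tolist(),*p[v,u].tolist()) for v in range(146,166,2)])
E
```

```text
236 [(208, np.float64(0.544), np.float64(0.235), np.float64(0.083), np.uint8(97), np.uint8(112), np.uint8(60)), (212, np.float64(0.543), np.float64(0.235), np.float64(0.087), np.uint8(105), np.uint8(120), np.uint8(63)), (216, np.float64(0.572), np.float64(0.216), np.float64(0.191), np.uint8(46), np.uint8(51), np.uint8(36)), (220, np.float64(0.572), np.float64(0.216), np.float64(0.195), np.uint8(34), np.uint8(35), np.uint8(30)), (224, np.float64(0.572), np.float64(0.216), np.float64(0.198), np.uint8(32), np.uint8(34), np.uint8(29)), (228, np.float64(0.572), np.float64(0.215), np.float64(0.202), np.uint8(33), np.uint8(34), np.uint8(29)), (232, np.float64(0.572), np.float64(0.215), np.float64(0.206), np.uint8(33), np.uint8(32), np.uint8(30)), (236, np.float64(0.572), np.float64(0.215), np.float64(0.208), np.uint8(36), np.uint8(35), np.uint8(34)), (240, np.float64(0.571), np.float64(0.215), np.float64(0.209), np.uint8(46), np.uint8(47), np.uint8(47)), (244, np.float64(0.57), np.float64(0.215), np.float64(0.209), np.uint8(55), np.uint8(53), np.uint8(54))]
244 [(208, np.float64(0.543), np.
[... 7278 characters left out ...]
54, 53, 51), (152, 0.525, 0.123, 0.225, 52, 50, 49), (154, 0.525, 0.122, 0.218, 47, 44, 41), (156, 0.527, 0.133, 0.202, 54, 51, 47), (158, 0.526, 0.128, 0.198, 55, 52, 48), (160, 0.526, 0.126, 0.192, 57, 57, 45), (162, 0.54, 0.205, 0.121, 81, 86, 60), (164, 0.546, 0.243, 0.082, 98, 106, 71)]
280 [(146, 0.54, 0.141, 0.231, 91, 78, 60), (148, 0.539, 0.135, 0.229, 64, 59, 52), (150, 0.537, 0.125, 0.229, 71, 66, 57), (152, 0.537, 0.126, 0.221, 80, 84, 67), (154, 0.537, 0.126, 0.214, 76, 81, 58), (156, 0.539, 0.131, 0.202, 74, 78, 56), (158, 0.538, 0.128, 0.197, 76, 80, 57), (160, 0.564, 0.268, 0.078, 88, 94, 64), (162, 0.564, 0.264, 0.072, 101, 109, 73), (164, 0.564, 0.262, 0.065, 102, 111, 73)]
```

Wrist and side depth both show the finger ends at z≈0.116, about 19 mm above the reported TCP, with the rim at 0.100. That leaves about 15 mm to go. The joint effort has little noise, so I'll use it to detect contact.

Call:
jog_arm(
  plan="0 0 0.1 0 0 0 1;0 0 0.1 0 0 0 1;0 0 0.1 0 0 0 1;0 0 0.1 0 0 0 1;0 0 0 0 0 0 1;0 0 0 0 0 0 1;0 0 0 0 0 0 1;0 0 0 0 0 0 1;0 0 0 0 0 0 1;0 0 0 0 0 0 1",
)

```text
time_s: 9.35
tcp_pos: [0.5336, 0.2217, 0.087]
ee_rot: [[0.937, -0.349, 0.0], [-0.349, -0.937, 0.0], [0.0, -0.0, -1.0]]
wrist_force: [-0.8, 0.5, -0.3]
gripper_width: 0.004
gripper_force: 0.0
```

```bash
cat > s.py <<'E'
from m import *
from station import r
s=r.sense();print(s['time_s'],s['tcp_pos'],s['wrist_force'],s['effort'][1:4])
p,d=r.capture('wrist');f=dict(p=p,d=d,**r.get_calibration('wrist'));W=cloud(f)
for u in(250,262):print(u,[(v,*W[v,u].round(3).tolist()) for v in range(204,230,3)])
E
python3 s.py
```

```text
9.35 [0.53357198 0.22174143 0.08698815] [-0.79151254  0.53002374 -0.31633858] [-37.43499398  15.7999903    3.51574637]
250 [(204, 0.545, 0.224, 0.077), (207, 0.543, 0.224, 0.08), (210, 0.543, 0.225, 0.084), (213, 0.542, 0.225, 0.088), (216, 0.541, 0.225, 0.091), (219, 0.545, 0.223, 0.108), (222, 0.544, 0.223, 0.113), (225, 0.544, 0.223, 0.117), (228, 0.545, 0.223, 0.123)]
262 [(204, 0.544, 0.215, 0.085), (207, 0.543, 0.216, 0.087), (210, 0.542, 0.216, 0.09), (213, 0.541, 0.217, 0.093), (216, 0.54, 0.217, 0.097), (219, 0.542, 0.217, 0.108), (222, 0.542, 0.217, 0.112), (225, 0.543, 0.217, 0.119), (228, 0.542, 0.217, 0.122)]
```

Call:
jog_arm(
  plan="0 0 0.05 0 0 0 1;0 0 0.05 0 0 0 1;0 0 0.05 0 0 0 1;0 0 0 0 0 0 1;0 0 0 0 0 0 1;0 0 0 0 0 0 1;0 0 0 0 0 0 1;0 0 0 0 0 0 1;0 0 0 0 0 0 1;0 0 0 0 0 0 1",
)

```text
time_s: 10.4
tcp_pos: [0.5335, 0.2217, 0.0832]
ee_rot: [[0.937, -0.349, 0.0], [-0.349, -0.937, -0.0], [0.0, -0.0, -1.0]]
wrist_force: [-0.3, -1.0, -0.4]
gripper_width: 0.001
gripper_force: 0.0
```

```bash
python3 s.py
```

```text
10.4 [0.53353239 0.2217238  0.08316855] [-0.25438423 -1.04904826 -0.39363902] [-37.54606962  15.68916678   3.49105172]
250 [(204, 0.545, 0.224, 0.074), (207, 0.544, 0.224, 0.078), (210, 0.543, 0.225, 0.081), (213, 0.542, 0.225, 0.085), (216, 0.541, 0.225, 0.089), (219, 0.544, 0.223, 0.103), (222, 0.545, 0.223, 0.109), (225, 0.545, 0.223, 0.115), (228, 0.545, 0.223, 0.119)]
262 [(204, 0.544, 0.215, 0.082), (207, 0.543, 0.216, 0.085), (210, 0.542, 0.216, 0.088), (213, 0.542, 0.217, 0.091), (216, 0.541, 0.217, 0.095), (219, 0.542, 0.217, 0.104), (222, 0.542, 0.217, 0.109), (225, 0.542, 0.217, 0.114), (228, 0.542, 0.217, 0.119)]
```

Call:
jog_arm(
  plan="0 0 0.05 0 0 0 1;0 0 0 0 0 0 1;0 0 0.05 0 0 0 1;0 0 0 0 0 0 1;0 0 0 0 0 0 1;0 0 0 0 0 0 1;0 0 0 0 0 0 1;0 0 0 0 0 0 1;0 0 0 0 0 0 1;0 0 0 0 0 0 1",
)

```text
time_s: 11.45
tcp_pos: [0.5336, 0.2218, 0.0807]
ee_rot: [[0.937, -0.349, 0.0], [-0.349, -0.937, 0.0], [0.0, -0.0, -1.0]]
wrist_force: [-1.1, -0.7, 1.1]
gripper_width: 0.009
gripper_force: 0.8
```

```bash
python3 s.py
```

```text
11.45 [0.53360363 0.22175493 0.08071412] [-1.10880313 -0.73880667  1.12001823] [-36.77313566  15.18726647   3.29100341]
250 [(204, 0.545, 0.224, 0.073), (207, 0.544, 0.224, 0.077), (210, 0.543, 0.224, 0.08), (213, 0.543, 0.224, 0.084), (216, 0.542, 0.225, 0.087), (219, 0.545, 0.223, 0.101), (222, 0.545, 0.223, 0.107), (225, 0.545, 0.223, 0.111), (228, 0.544, 0.223, 0.115)]
262 [(204, 0.545, 0.215, 0.081), (207, 0.544, 0.216, 0.085), (210, 0.543, 0.216, 0.086), (213, 0.542, 0.216, 0.09), (216, 0.541, 0.217, 0.093), (219, 0.542, 0.217, 0.101), (222, 0.542, 0.217, 0.106), (225, 0.542, 0.217, 0.111), (228, 0.542, 0.217, 0.116)]
```

Contact: about 1.5 N on the bowl rim, with reported TCP at 0.0807 and finger ends about 19.5 mm above it. I'll lift and move over to the cup rim at (0.527, -0.002).

Call:
jog_arm(
  plan="0 0 -0.5 0 0 0 1;0 0 -1 0 0 0 1;0.33 1 0 0 0 0 1;0.33 1 0 0 0 0 1;0.33 1 0 0 0 0 1;0.33 1 0 0 0 0 1;0.33 1 0 0 0 0 1;0.33 1 0 0 0 0 1;0.33 1 0 0 0 0 1;0.33 1 0 0 0 0 1",
)

```text
time_s: 12.5
tcp_pos: [0.5255, 0.0103, 0.1189]
ee_rot: [[0.937, -0.349, 0.001], [-0.349, -0.937, 0.0], [0.001, -0.001, -1.0]]
wrist_force: [0.8, -1.2, 0.3]
gripper_width: 0.005
gripper_force: 0.0
```

```bash
cat > t.py <<'E'
from m import *
from station import r
s=r.sense();print(s['time_s'],s['tcp_pos'],s['wrist_force'],s['effort'][1:4])
p,d=r.capture('side');rims(dict(p=p,d=d,**r.get_calibration('side')),'side')
p,d=r.capture('wrist');rims(dict(p=p,d=d,**r.get_calibration('wrist')),'wrist')
E
python3 t.py
```

```text
12.5 [0.52550981 0.01028804 0.11893307] [ 0.81019312 -1.15849989  0.26203711] [-32.08228469  16.00536525   3.51439722]
side [304. 168.] 293 ztop 0.1026 xyR [0.5931 0.2202 0.0708]
side [199. 176.] 310 ztop 0.0201 xyR [0.2733 0.2907 0.0429]
side [296. 214.] 644 ztop 0.1072 xyR [ 0.566 -0.004  0.039]
side [311. 259.] 1542 ztop 0.1512 xyR [ 0.5661 -0.1873  0.0443]
wrist [464.  63.] 10862 ztop 0.1503 xyR [ 0.5679 -0.1872  0.0533]
wrist [247. 156.] 10214 ztop 0.106 xyR [0.5696 0.0031 0.0384]
wrist [ 33. 194.] 4493 ztop 0.1014 xyR [0.5941 0.1174 0.0471]
```

Call:
jog_arm(
  plan="0.24 0.42 0 0 0 0 1;0 0 0.4 0 0 0 1;0 0 0.4 0 0 0 1;0 0 0.3 0 0 0 1;0 0 0.05 0 0 0 1;0 0 0.03 0 0 0 1;0 0 0 0 0 0 1;0 0 0 0 0 0 1;0 0 0 0 0 0 1;0 0 0 0 0 0 1",
)

```text
time_s: 13.6
tcp_pos: [0.5276, -0.0006, 0.0889]
ee_rot: [[0.937, -0.349, 0.001], [-0.349, -0.937, 0.0], [0.0, -0.0, -1.0]]
wrist_force: [0.5, 0.3, 0.0]
gripper_width: 0.005
gripper_force: 0.0
```

```bash
python3 s.py
```

```text
13.6 [ 0.5276092  -0.00063109  0.08893263] [4.91756356e-01 3.47461576e-01 4.51137996e-04] [-32.95669913  15.25344908   3.36874589]
250 [(204, 0.537, 0.002, 0.074), (207, 0.536, 0.003, 0.078), (210, 0.536, 0.003, 0.083), (213, 0.535, 0.003, 0.087), (216, 0.534, 0.003, 0.089), (219, 0.539, 0.001, 0.11), (222, 0.539, 0.001, 0.115), (225, 0.538, 0.001, 0.119), (228, 0.539, 0.001, 0.124)]
262 [(204, 0.538, -0.007, 0.085), (207, 0.536, -0.006, 0.085), (210, 0.535, -0.006, 0.089), (213, 0.535, -0.006, 0.094), (216, 0.534, -0.005, 0.097), (219, 0.536, -0.006, 0.11), (222, 0.536, -0.006, 0.114), (225, 0.536, -0.006, 0.119), (228, 0.536, -0.006, 0.124)]
```

Call:
jog_arm(
  plan="0 0 0.05 0 0 0 1;0 0 0.05 0 0 0 1;0 0 0 0 0 0 1;0 0 0 0 0 0 1;0 0 0 0 0 0 1;0 0 0 0 0 0 1;0 0 0 0 0 0 1;0 0 0 0 0 0 1;0 0 0 0 0 0 1;0 0 0 0 0 0 1",
)

```text
time_s: 14.65
tcp_pos: [0.5274, -0.0007, 0.0861]
ee_rot: [[0.937, -0.349, -0.0], [-0.349, -0.937, -0.0], [-0.0, 0.0, -1.0]]
wrist_force: [-0.3, -0.4, 1.0]
gripper_width: 0.003
gripper_force: 0.2
```

```bash
python3 s.py|head -1
```

```text
14.65 [ 0.52744937 -0.00068375  0.08614604] [-0.28502582 -0.36109887  1.0481414 ] [-32.84613132  15.21703899   3.31359252]
```

Touching lightly at about 0.35 N. I'll go a little further to be sure.

Call:
jog_arm(
  plan="0 0 0.03 0 0 0 1;0 0 0 0 0 0 1;0 0 0 0 0 0 1;0 0 0 0 0 0 1;0 0 0 0 0 0 1;0 0 0 0 0 0 1;0 0 0 0 0 0 1;0 0 0 0 0 0 1;0 0 0 0 0 0 1;0 0 0 0 0 0 1",
)

```text
time_s: 15.7
tcp_pos: [0.5275, -0.0007, 0.0854]
ee_rot: [[0.937, -0.349, 0.0], [-0.349, -0.937, -0.0], [0.0, 0.0, -1.0]]
wrist_force: [-0.4, -0.3, 1.5]
gripper_width: 0.003
gripper_force: 1.1
```

```bash
python3 s.py|head -1
```

```text
15.7 [ 0.52748849 -0.00067488  0.08543745] [-0.36823412 -0.28815893  1.48289752] [-32.02801108  15.00156283   3.21609691]
```

About 2 N on the cup rim. Next is the vase rim at (0.520, -0.187).

Call:
jog_arm(
  plan="0 0 -0.8 0 0 0 1;0 0 -1 0 0 0 1;0 0 -0.9 0 0 0 1;0.33 1 0 0 0 0 1;0.33 1 0 0 0 0 1;0.33 1 0 0 0 0 1;0.33 1 0 0 0 0 1;0.33 1 0 0 0 0 1;0.33 1 0 0 0 0 1;0.33 1 0 0 0 0 1",
)

```text
time_s: 16.75
tcp_pos: [0.5205, -0.1858, 0.1525]
ee_rot: [[0.937, -0.349, 0.0], [-0.349, -0.937, 0.0], [0.0, -0.0, -1.0]]
wrist_force: [0.3, 1.3, -0.6]
gripper_width: 0.006
gripper_force: 0.0
```

```bash
python3 t.py
```

```text
16.75 [ 0.52045612 -0.18579951  0.15253394] [ 0.28139803  1.30984069 -0.56759074] [-34.30162311  16.76724672   3.7585178 ]
side [199. 176.] 311 ztop 0.0204 xyR [0.273  0.2909 0.0427]
side [313. 263.] 1243 ztop 0.1519 xyR [ 0.5643 -0.1871  0.0456]
wrist [225. 152.] 16596 ztop 0.1508 xyR [ 0.5697 -0.1812  0.0439]
wrist [ 51. 213.] 3675 ztop 0.1062 xyR [5.687e-01 4.000e-04 3.860e-02]
```

Call:
jog_arm(
  plan="0 0 0.3 0 0 0 1;0 0 0.3 0 0 0 1;0 0 0.1 0 0 0 1;0 0 0.03 0 0 0 1;0 0 0 0 0 0 1;0 0 0 0 0 0 1;0 0 0 0 0 0 1;0 0 0 0 0 0 1;0 0 0 0 0 0 1;0 0 0 0 0 0 1",
)

```text
time_s: 17.85
tcp_pos: [0.5204, -0.1849, 0.1347]
ee_rot: [[0.937, -0.349, 0.0], [-0.349, -0.937, -0.0], [0.0, -0.0, -1.0]]
wrist_force: [-0.1, 0.1, -0.1]
gripper_width: 0.003
gripper_force: 0.0
```

```bash
python3 s.py
```

```text
17.85 [ 0.52044726 -0.18486537  0.13472894] [-0.11539873  0.07654761 -0.05234879] [-33.89468193  16.84560657   3.697249  ]
250 [(204, 0.534, -0.184, 0.134), (207, 0.533, -0.183, 0.137), (210, 0.532, -0.183, 0.138), (213, 0.531, -0.183, 0.141), (216, 0.529, -0.182, 0.143), (219, 0.531, -0.183, 0.155), (222, 0.531, -0.183, 0.16), (225, 0.532, -0.184, 0.166), (228, 0.532, -0.184, 0.17)]
262 [(204, 0.533, -0.192, 0.139), (207, 0.531, -0.191, 0.14), (210, 0.53, -0.191, 0.141), (213, 0.529, -0.19, 0.144), (216, 0.527, -0.19, 0.145), (219, 0.529, -0.19, 0.157), (222, 0.529, -0.19, 0.161), (225, 0.529, -0.19, 0.165), (228, 0.529, -0.19, 0.17)]
```

Call:
jog_arm(
  plan="0 0 0.05 0 0 0 1;0 0 0.05 0 0 0 1;0 0 0.03 0 0 0 1;0 0 0 0 0 0 1;0 0 0 0 0 0 1;0 0 0 0 0 0 1;0 0 0 0 0 0 1;0 0 0 0 0 0 1;0 0 0 0 0 0 1;0 0 0 0 0 0 1",
)

```text
time_s: 18.9
tcp_pos: [0.5205, -0.1848, 0.1314]
ee_rot: [[0.937, -0.349, 0.0], [-0.349, -0.937, -0.0], [0.0, 0.0, -1.0]]
wrist_force: [0.5, -0.1, 0.7]
gripper_width: 0.005
gripper_force: 0.0
```

```bash
python3 s.py|head -1
```

```text
18.9 [ 0.52045607 -0.18481868  0.13141271] [ 0.53945968 -0.10989221  0.68788911] [-33.96896839  16.75038993   3.67703453]
```

Contact hasn't been made yet; one more small step.

Call:
jog_arm(
  plan="0 0 0.05 0 0 0 1;0 0 0 0 0 0 1;0 0 0 0 0 0 1;0 0 0 0 0 0 1;0 0 0 0 0 0 1;0 0 0 0 0 0 1;0 0 0 0 0 0 1;0 0 0 0 0 0 1;0 0 0 0 0 0 1;0 0 0 0 0 0 1",
)

```text
time_s: 19.95
tcp_pos: [0.5206, -0.1848, 0.1302]
ee_rot: [[0.937, -0.349, 0.0], [-0.349, -0.937, -0.0], [0.0, -0.0, -1.0]]
wrist_force: [-0.2, -0.0, 2.8]
gripper_width: 0.004
gripper_force: 1.3
```

```bash
python3 s.py|head -1
```

```text
19.95 [ 0.52056882 -0.18484326  0.1302221 ] [-0.22779789 -0.02990011  2.83476762] [-32.59178638  15.95650971   3.34373362]
```

About 2.8 N on the vase rim. I'll draw clear upward.

Call:
jog_arm(
  plan="0 0 -0.3 0 0 0 1;0 0 -0.8 0 0 0 1;0 0 -0.8 0 0 0 1;0 0 -0.8 0 0 0 1;0 0 -0.6 0 0 0 1;0 0 0 0 0 0 1;0 0 0 0 0 0 1;0 0 0 0 0 0 1;0 0 0 0 0 0 1;0 0 0 0 0 0 1",
)

```text
time_s: 21.0
tcp_pos: [0.5201, -0.1848, 0.2118]
ee_rot: [[0.937, -0.349, -0.002], [-0.349, -0.937, 0.0], [-0.002, 0.0, -1.0]]
wrist_force: [-0.8, 0.5, 1.3]
gripper_width: 0.007
gripper_force: 0.0
```

```bash
python3 t.py && python3 - <<'E'
from station import r
print(r.finish_job())
E
```

```text
21.0 [ 0.52010328 -0.18476959  0.21182256] [-0.76681537  0.51155769  1.29375401] [-32.17759967  18.54081452   4.07240868]
side [199. 176.] 309 ztop 0.0194 xyR [0.2731 0.2913 0.0418]
side [311. 260.] 1511 ztop 0.1515 xyR [ 0.5657 -0.1879  0.0446]
wrist [238. 145.] 9639 ztop 0.1511 xyR [ 0.5694 -0.1824  0.0443]
wrist [ 79. 206.] 4022 ztop 0.1064 xyR [ 0.5692 -0.      0.0389]
the job is handed in; nothing more can be done
None
```

I tapped the bowl, cup and vase rims lightly in that order (about 1.5, 2 and 3 N), lifted clear and handed the job in at about 21 s; the cup and vase measured where they started, I didn't re-measure the bowl or the bystanders at the end, and no verdict came back.

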